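# Open the child-locked capsule box

## Task

Open the child-locked box of laundry capsules on the worktop: with a fingertip press the orange spring button right down and, keeping it down, slide the blue lid over it the way its arrow points, on until the lid is fully open against its stop and the button has sprung up again in front of it. Then take the hand away. Only press and push: do not lift, tip or shove the box along, and leave the glass, the salt shaker and the cup where they stand.

Things in the scene. Friction and masses are not known exactly. Their poses are not given: they have to be found in the camera images.
- capsule_box: Loose heavy (about 2 to 3 kg) white plastic box with blue sliding lid, 240 x 150 x 102 mm, on rubber feet. Origin: centre of its underside, on the worktop; x (240 mm side) is the way the lid opens (white arrow on it), y across, z up. Lid plate: underside 94 mm, top 98 mm above the worktop. Nothing inside is higher than 87 mm except the button.
- button_top (a point): Centre of the flat top of the orange spring button, 44 mm (along box x) x 46 mm, guided in the box, at box x = -70 mm, y = 0. Up, it is 101 mm above the worktop, 3 mm proud of the lid, inside the lid's finger opening (52 mm along x, 50 mm wide; box x = -94 to -42 mm when shut); it blocks the 24 mm strip of lid in front of the opening. Axes as the box.
- finger_rest (a point): Middle of the front face of the finger rest, a wall 56 mm wide and 9 mm high on the lid, flush with the rear edge of the finger opening. The point is 104 mm above the worktop and moves with the lid; at box x = -42 mm when shut, +78 mm when open. A finger standing in the opening pushes here, along box +x, to slide the lid. Axes as the box.
- button (a joint): Travel of the button in m: 0 up, 0.010 fully down (stop). Spring: about 4 N at the top, 8 N at the bottom. The lid can pass over it from 0.0075 on; otherwise the strip is blocked after 2 mm. Once the strip lies over it the lid keeps it down (near 0.007) until the lid's front edge has passed it, at a lid travel of about 0.070; then it springs up.
- lid (a joint): Travel of the lid in m along +x of the box: 0 shut, 0.120 fully open (stop); it then overhangs the back of the box by 114 mm. Friction about 1.5 N; it stays where it is left.
- shot_glass: Loose bystander: clear shot glass, 49 mm across, 61 mm high, beside the box on its +y side. Origin: centre of its underside.
- salt_shaker: Loose bystander: glass salt shaker with a grey top, 44 mm across, 90 mm high, in front of the box's button end (its -x side). Origin: centre of its underside.
- espresso_cup: Loose bystander: small white striped cup, 60 mm across and 83 mm over its handle, 49 mm high, beside the box on its +y side, near its rear. Origin: about the centre of its underside.

How it is judged:
By the outcome, as a careful person would: the job done as asked, in the order asked, and still so for the second after the job is handed in, with the robot touching nothing.
It also fails if it takes over 38 s, if anything falls off the work surface, if the arm or the gripper's body presses on something with over 40 N, if the wrist force passes 120 N, or if a joint passes its speed limit or range.

## Robot

A 6-joint arm with a two-finger parallel gripper is mounted at the origin on a cart in front of the work surface, level with it; the furniture and walls round the work are solid. World frame = base frame: x ahead of the robot, y to its left, z up, the work surface at z = 0. Lengths are in m, angles in rad, forces in N, time in s.
With the tool pointing down it reaches from about 0.35 to 0.775 m from the base axis. Payload 7.3 kg.
Tool frame: the origin (TCP) lies at the centre of the arm's flange, where the gripper is bolted on; the fingertips stand 178 mm ahead of it and the grasp point (between the pads) lies 159 mm ahead of it; z points along the fingers, y is the line along which they close (so a half turn about z gives the same grasp; the last joint's range is limited). The gripper opens to 92 mm and grips with 3 to 60 N. Pads are 19 mm wide; open, the fingers measure 130 mm over their backs; the gripper's body (75 mm by 190 mm) begins 47 mm behind the grasp point.
Start: joints at [-1.394, 0.342, 1.524, -0, 1.275, -0.146], TCP at [0.167, -0.498, 0.405] pointing down, gripper open.
Joint ranges: [-2.53, 2.53], [-0.77, 2.02], [0.04, 2.7], [-1, 4.14], [0.28, 2.66], [-3.11, 3.11]. Speed limits (rad/s): [2.57, 2.57, 3.14, 3.14, 3.14, 3.14].

## Interface

Orientations are given as [roll, pitch, yaw] about the fixed x, y, z axes, in that order (R = Rz(yaw) Ry(pitch) Rx(roll)).
In Python, from cell import telemetry, vision, ticket gives the robot as it stands.
- The arm moves only by the shell command python3 -m crank 'ROWS' [FORCE]. ROWS is JSON, a list of rows, each a list of 5 numbers: the gripper command: -1 is shut, 1 is fully open, values between are in proportion, then the shift along the tool's x, y, z in mm, then the turn about the tool's z in rad. In form: [[fingers, dx, dy, dz, roll], ...]. A call has 1 to 12 rows; each row is the pose to reach, as a shift and turn from the pose commanded when the call began, along the tool's axes at that moment; what a row does not reach only later rows make up. A row lasts 1/12 s, in which the tool goes at most 41.7 mm and 7.16 degrees, less where a joint would pass 70% of its speed; a pose out of reach is approached as far as the arm can. A call with a gripper value outside its range is refused whole. The fingers move at their own pace and stop on an object; FORCE is the grip in N (left out, the last holds). Time passes only in rows, so rows that repeat a pose let the fingers close. It gives the time, the measured TCP pose, the force, the opening and the grip force at its end, in the units of the state.
- telemetry.observe(): the state, without advancing time (a new reading comes with each control period).
- vision.read_camera(name): name is "scene" or "side" or "wrist"; returns (picture, depth): 384x512x3 uint8, red, green, blue; 384x512 float32, m along the optical axis (not along the pixel's ray), 0 where there is no reading.
- vision.get_calibration(name): a dict with "camera_matrix" (3x3 intrinsics, pixels), "rvec" (rotation vector, rad) and "tvec" (3), from world to camera coordinates, as OpenCV has them. Camera axes: x right, y down, z forward; pixel columns grow to the right and rows downward; lengths in m; the calibration is good to about 2 mm. The wrist camera is an equidistant fisheye: a pixel r from the principal point sees the ray r / f radians off the axis. A picture is of the moment at which its call begins: read the wrist's pose just before it. get_calibration takes no time and is no camera call; for the wrist camera it gives the pose at the moment of the call.
- ticket.hand_in(): hands the job in; it is judged then, once.
The state is a dict: "time": time; "qpos": joint angles; "qvel": joint speeds; "joint_efforts": joint torques, N m; "tool_pos": TCP position; "tool_rot": TCP orientation; "contact_force": force on the tool from outside, world axes, zero at the start; "torque": the same for the moment, N m; "opening": finger opening in m; "grip_force": force on a finger pad.
Only numpy, scipy, OpenCV 4.12 (cv2) and the standard library are available. Lean on these libraries where they do the work, as an engineer would, in place of code of your own. Each camera call takes 0.05 s, during which the arm holds its last target. There are 200 camera calls.

## Working session

There is one attempt and no reset: what is moved stays moved. The work goes in short steps, Python scripts to look and compute and a shell command to move; the robot and the scene stay as the last step left them, time stands still between calls to the robot, and variables do not carry over. Pictures are saved under pics/ and viewed, at most 10 in all, crops included, and the job is handed in when it is done.

```bash
ls; mkdir -p pics
python3 - <<'E'
from cell import telemetry, vision
import cv2, numpy as np
s=telemetry.observe(); print({k:np.round(v,4) for k,v in s.items()})
ims=[]
for n in ("scene","side"):
    im,d=vision.read_camera(n); np.savez(f"pics/{n}0.npz",im=im,d=d)
    cv2.imwrite(f"pics/{n}0.png",im[:,:,::-1])
    c=vision.get_calibration(n); print(n,c)
E
```

```text
pics
{'time': np.float64(0.0), 'qpos': array([-1.394 ,  0.3427,  1.525 , -0.    ,  1.2754, -0.146 ]), 'qvel': array([-0.0014,  0.0021, -0.0001,  0.0009, -0.0005, -0.0001]), 'joint_efforts': array([-2.60000e-03, -4.31250e+01, -2.44226e+01,  7.14000e-02,
        5.59000e-02, -1.00000e-04]), 'tool_pos': array([ 0.1665, -0.4977,  0.404 ]), 'tool_rot': array([-3.140e+00, -2.000e-04,  3.228e-01]), 'contact_force': array([ 0.1124, -0.1652,  0.4493]), 'torque': array([ 0.0388, -0.0059, -0.0069]), 'grip_force': np.float64(0.0), 'opening': np.float64(0.0918)}
scene {'camera_matrix': array([[396.09197751,   0.        , 254.00642999],
       [  0.        , 396.09197751, 193.78227394],
       [  0.        ,   0.        ,   1.        ]]), 'rvec': array([ 2.13672735, -0.68119411,  0.31687873]), 'tvec': array([-0.56718577,  0.16974398,  0.84445335])}
side {'camera_matrix': array([[362.53776888,   0.        , 253.01412192],
       [  0.        , 362.53776888, 194.24930536],
       [  0.        ,   0.        ,   1.        ]]), 'rvec': array([ 1.69112761, -1.53383929,  0.83098628]), 'tvec': array([-0.29706497,  0.3601652 ,  0.47893753])}
```

View pics/scene0.png

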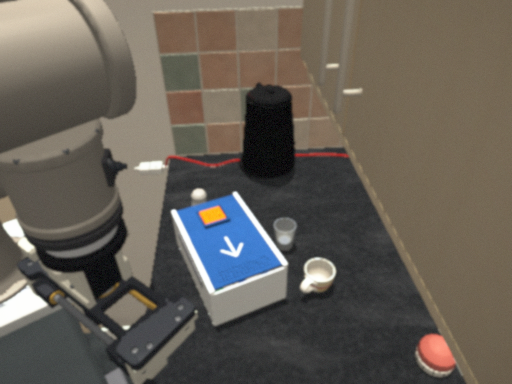

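View pics/side0.png

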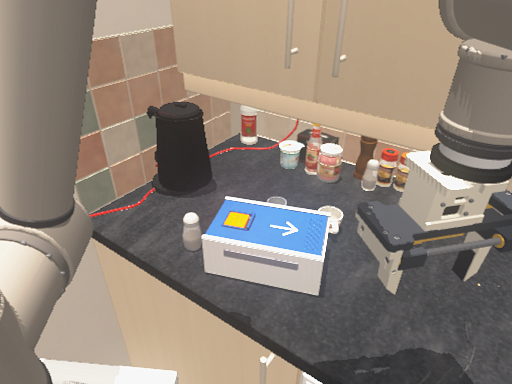

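The scene view shows the box with its blue lid, the orange button at (213,216) and the arrow at (232,247) pointing towards the lower right. The glass is at (285,235), the cup at (318,275) and the shaker top at (199,195). The side view agrees, with the button at (237,220) and the arrow pointing right. Both show a cupboard over the worktop's back edge.

```bash
cat > h.py <<'E'
import numpy as np, cv2
from cell import vision
def ray(n,uv,z):
    c=vision.get_calibration(n); R,_=cv2.Rodrigues(c["rvec"]); K=c["camera_matrix"]
    uv=np.atleast_2d(np.float64(uv)); d=np.c_[uv,np.ones(len(uv))]@np.linalg.inv(K).T@R
    o=-R.T@c["tvec"]; return o+d*((z-o[2])/d[:,2])[:,None]
def cloud(n,d):
    c=vision.get_calibration(n); R,_=cv2.Rodrigues(c["rvec"]); K=c["camera_matrix"]
    v,u=np.mgrid[:384,:512]; p=np.stack([u,v,np.ones_like(u)],-1)@np.linalg.inv(K).T*d[...,None]
    return (p-c["tvec"])@R
def mask(im,lo,hi):
    h=cv2.cvtColor(im,cv2.COLOR_RGB2HSV); m=cv2.inRange(h,lo,hi)
    n,l,st,ce=cv2.connectedComponentsWithStats(m); k=1+np.argmax(st[1:,4]); return (l==k).astype(np.uint8)
def rect(P):
    c,s,_=cv2.minAreaRect((P[:,:2]*1000).astype(np.float32)); b=cv2.boxPoints((c,s,_)); return c,s,b
E
python3 - <<'E'
from h import *
for n in ("scene","side"):
    f=np.load(f"pics/{n}0.npz"); im,d=f["im"],f["d"]; W=cloud(n,d)
    for nm,lo,hi,z in (("lid",(100,120,60),(125,255,255),.098),("btn",(8,150,120),(32,255,255),.101)):
        m=mask(im,lo,hi); ct=max(cv2.findContours(m,0,2)[0],key=cv2.contourArea)[:,0]
        c,s,b=rect(ray(n,ct,z)); e=[b[1]-b[0],b[2]-b[1]]; e=max(e,key=np.linalg.norm)
        q=W[(m>0)&(d>0)]
        print(n,nm,"area",m.sum(),"c",np.round(c,1),"s",np.round(s,1),"long-axis deg",np.degrees(np.arctan2(e[1],e[0])).round(1),"z med",np.median(q[:,2]).round(4)); print(b.round(0).tolist())
# arrow direction by rays
a=ray("scene",[(228,238),(236,257)],.098); v=a[1]-a[0]; print("arrow",a.round(3),np.degrees(np.arctan2(v[1],v[0])))
for nm,uv,z in (("glassrim",(285,225),.061),("cuprim",(320,268),.049),("shakertop",(199,193),.085)): print(nm,ray("scene",uv,z).round(3))
# cupboard: points above worktop between z .2..1
f=np.load("pics/side0.npz"); W=cloud("side",f["d"]); 
for uv in [(200,80),(300,110),(350,125),(420,110)]: print(uv,W[uv[1],uv[0]].round(3))
E
```

```text
scene lid area 4735 c [ 421.3 -287. ] s [238.6 128.1] long-axis deg 80.3 z med 0.1004
[[338.0, -394.0], [464.0, -415.0], [505.0, -180.0], [378.0, -159.0]]
scene btn area 262 c [ 432.3 -220.5] s [38.4 46.2] long-axis deg -10.6 z med 0.1034
[[406.0, -235.0], [452.0, -244.0], [459.0, -206.0], [413.0, -197.0]]
side lid area 3687 c [ 423.8 -289. ] s [230.9 127.1] long-axis deg 80.1 z med 0.0976
[[341.0, -392.0], [467.0, -414.0], [506.0, -186.0], [381.0, -164.0]]
side btn area 265 c [ 430.6 -222.9] s [44.2 43.7] long-axis deg 80.3 z med 0.1007
[[405.0, -241.0], [448.0, -248.0], [456.0, -205.0], [413.0, -197.0]]
arrow [[ 0.423 -0.298  0.098]
 [ 0.408 -0.35   0.098]] -105.96250239014375
glassrim [[ 0.564 -0.302  0.061]]
cuprim [[ 0.55  -0.431  0.049]]
shakertop [[ 0.455 -0.119  0.085]]
(200, 80) [ 0.83  -0.07   0.273]
(300, 110) [ 0.674 -0.347  0.255]
(350, 125) [ 0.606 -0.457  0.25 ]
(420, 110) [ 0.515 -0.565  0.323]
```

Both views agree: the button is at about (0.4315, -0.222), the opening direction has yaw about -99.7°, and heights come out within 3 mm. I'll move above the button with the fingers shut and the narrow side along the box's x.

```bash
python3 -m crank '[[-1,20,-10,0,-0.05],[-1,55,-28,0,-0.15],[-1,90,-45,0,-0.26],[-1,125,-63,0,-0.38],[-1,160,-81,0,-0.5],[-1,195,-99,0,-0.62],[-1,230,-116,0,-0.74],[-1,265,-134,0,-0.86],[-1,300,-152,10,-0.97],[-1,325,-164,20,-1.05],[-1,334,-169,30,-1.079],[-1,334,-169,30,-1.079]]' 10
python3 -m crank '[[-1,0,0,10,0],[-1,0,0,20,0],[-1,0,0,20,0],[-1,0,0,20,0]]'
python3 - <<'E'
from h import *
from cell import telemetry
s=telemetry.observe(); print(s["tool_pos"],s["tool_rot"],s["contact_force"],s["opening"])
ims=[]
for n in ("wrist","side","scene"):
    im,d=vision.read_camera(n); np.savez(f"pics/{n}1.npz",im=im,d=d); ims.append(im[:,:,::-1])
c=vision.get_calibration("wrist"); print(c)
cv2.imwrite("pics/m1.png",np.hstack([cv2.resize(ims[0],(400,300)),ims[1][100:300,150:350].repeat(2,0).repeat(2,1)[:300]]))
E
```

```text
time: 1.1
tool_pos: [0.4303, -0.2299, 0.3725]
tool_rot: [-3.138, -0.002, 1.405]
contact_force: [-0.6, 0.0, 0.2]
opening: 0.0163
grip_force: 0.0
time: 1.43
tool_pos: [0.4289, -0.2327, 0.3547]
tool_rot: [-3.14, -0.0, 1.399]
contact_force: [0.1, -0.1, -0.0]
opening: 0.0007
grip_force: 0.0
[ 0.42892459 -0.23273049  0.35468942] [-3.14045890e+00 -4.08139501e-05  1.39906176e+00] [ 0.06100576 -0.08739258 -0.04722075] 0.0006648927129960612
{'camera_matrix': array([[297.31863964,   0.        , 254.71316061],
       [  0.        , 297.31863964, 189.45006858],
       [  0.        ,   0.        ,   1.        ]]), 'rvec': array([-2.84498861,  0.24334578,  0.03268139]), 'tvec': array([-0.46140763, -0.17281537,  0.29831169])}
```

View pics/m1.png

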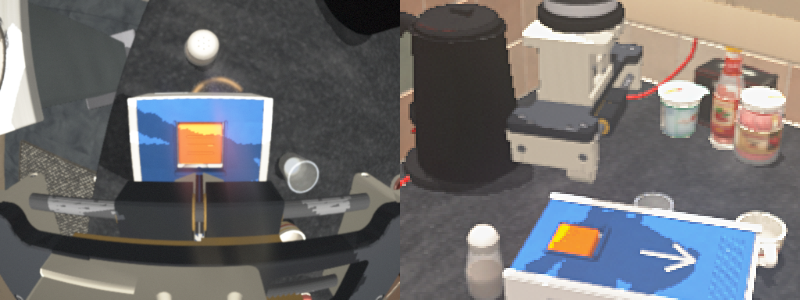

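The wrist picture (left half) shows the button at about (200,145) in the 400-wide crop, with the fingertips just behind it and the box edges vertical, so the yaw fits. I'll refine the position with the fisheye model.

Run:
```python
from h import *
f=np.load("pics/wrist1.npz"); im=f["im"]
c=vision.get_calibration("wrist"); R,_=cv2.Rodrigues(c["rvec"]); o=-R.T@c["tvec"]; K=c["camera_matrix"]
def wr(uv,z):
    p=cv2.fisheye.undistortPoints(np.float64(uv).reshape(-1,1,2),K,np.zeros(4))[:,0]
    d=np.c_[p,np.ones(len(p))]@R; return o+d*((z-o[2])/d[:,2])[:,None]
m=mask(im,(5,130,120),(32,255,255)); ct=max(cv2.findContours(m,0,2)[0],key=cv2.contourArea)[:,0]
cc,s,b=rect(wr(ct,.101)); print("btn",np.round(cc,1),np.round(s,1),b.round(1).tolist())
m2=mask(im,(98,110,50),(128,255,255)); 
# left/right lid edges, per row
L=[];Rr=[]
for v in range(130,225,5):
    u=np.where(m2[v])[0]
    if len(u)>50: L.append((u[0],v)); Rr.append((u[-1],v))
for q in (L,Rr):
    P=wr(q,.098); a=cv2.fitLine((P[:,:2]*1000).astype(np.float32),cv2.DIST_HUBER,0,.01,.01).ravel(); print("edge deg",np.degrees(np.arctan2(a[1],a[0])), a[2:])
print(o)
for n in ("side","scene"):
    g=np.load(f"pics/{n}1.npz")["im"]; m=mask(g,(8,150,120),(32,255,255)); ct=max(cv2.findContours(m,0,2)[0],key=cv2.contourArea)[:,0]; print(n,rect(ray(n,ct,.101))[:2],m.sum())
```

```text
btn [ 430.8 -221.9] [44.3 45.2] [[404.79998779296875, -239.89999389648438], [449.29998779296875, -247.5], [456.79998779296875, -203.89999389648438], [412.29998779296875, -196.1999969482422]]
edge deg 80.19095 [ 368.2026  -198.64871]
edge deg 80.34528 [ 497.9735  -219.12308]
[ 0.44037029 -0.15829763  0.33580931]
side ((432.1919250488281, -738.3335571289062), (65.14552307128906, 58.291221618652344)) 314
scene ((431.910400390625, -220.8311004638672), (39.99116134643555, 45.4529914855957)) 268
```

The wrist measurement gives the button at (430.8, -221.9) mm, 44 x 45 mm as it should be, with axis 80.3°. The tip stands at box x of about -59 mm and y of about 0, so it lies within the button and 7.6 mm short of the rest. I'll go down.

```bash
python3 -m crank '[[-1,0,0,15,0],[-1,0,0,32,0],[-1,0,0,49,0],[-1,0,0,62,0],[-1,0,0,69,0],[-1,0,0,72,0],[-1,0,0,72,0],[-1,0,0,72,0]]'
python3 -m crank '[[-1,0,0,1.5,0],[-1,0,0,3,0],[-1,0,0,4.5,0],[-1,0,0,6,0],[-1,0,0,7,0],[-1,0,0,8,0],[-1,0,0,8,0],[-1,0,0,8,0]]'
```

```text
time: 2.25
tool_pos: [0.4299, -0.2319, 0.2834]
tool_rot: [3.14, 0.001, 1.402]
contact_force: [1.3, 0.4, 0.8]
opening: 0.0009
grip_force: 0.0
time: 2.92
tool_pos: [0.4299, -0.2318, 0.2751]
tool_rot: [3.141, 0.001, 1.402]
contact_force: [-1.1, 0.0, 6.4]
opening: 0.0006
grip_force: 2.7
```

```bash
python3 -m crank '[[-1,0,0,1.5,0],[-1,0,0,3,0],[-1,0,0,4,0],[-1,0,0,5,0],[-1,0,0,5,0],[-1,0,0,5,0]]'
python3 -m crank '[[-1,0,0,0.5,0],[-1,0,0,1,0],[-1,0,0,1,0],[-1,0,0,1,0]]'
```

```text
time: 3.42
tool_pos: [0.4299, -0.2318, 0.2703]
tool_rot: [3.141, 0.001, 1.402]
contact_force: [-0.8, -0.7, 7.6]
opening: 0.0009
grip_force: 3.6
time: 3.75
tool_pos: [0.4299, -0.2318, 0.2693]
tool_rot: [3.141, 0.001, 1.402]
contact_force: [-0.6, 1.1, 7.4]
opening: 0.0006
grip_force: 3.7
```

```bash
python3 -m crank '[[-1,0,0,0.4,0],[-1,0,0,0.8,0],[-1,0,0,0.8,0],[-1,0,0,0.8,0]]'
```

```text
time: 4.08
tool_pos: [0.4298, -0.2317, 0.2692]
tool_rot: [3.14, 0.001, 1.402]
contact_force: [-1.6, 1.5, 13.6]
opening: 0.0006
grip_force: 6.7
```

The stop is felt at 13.6 N with the tip at about 91 mm. Now I'll slide along tool -x.

```bash
python3 -m crank '[[-1,-2,0,0,0],[-1,-4,0,0,0],[-1,-6,0,0,0],[-1,-8,0,0,0],[-1,-10,0,0,0],[-1,-12,0,0,0],[-1,-14,0,0,0],[-1,-16,0,0,0],[-1,-18,0,0,0],[-1,-18,0,0,0]]'
python3 - <<'E'
from h import *
im,d=vision.read_camera("side"); cv2.imwrite("pics/m2.png",cv2.resize(im[170:300,170:370,::-1],None,fx=3,fy=3))
E
```

```text
time: 4.92
tool_pos: [0.4271, -0.2482, 0.269]
tool_rot: [3.141, -0.003, 1.401]
contact_force: [1.2, 9.7, 14.2]
opening: 0.0004
grip_force: 7.1
```

View pics/m2.png

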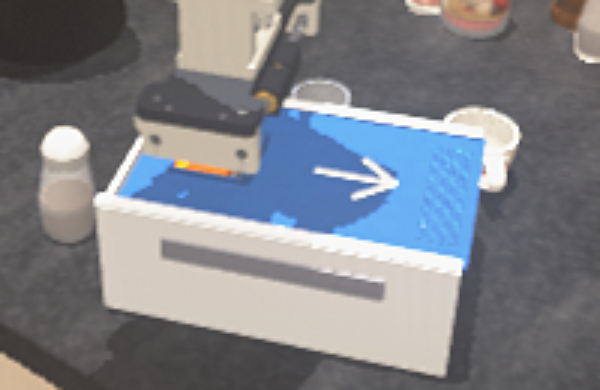

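The picture shows the fingers in the opening, with orange still visible at (205,168). The lid's rear edge starts to overhang at (470,262), and the box and bystanders are in place. I'll carry on.

```bash
python3 -m crank '[[-1,-2,0,0,0],[-1,-4,0,0,0],[-1,-6,0,0,0],[-1,-8,0,0,0],[-1,-10,0,0,0],[-1,-12,0,-0.3,0],[-1,-14,0,-0.5,0],[-1,-16,0,-0.5,0],[-1,-16,0,-0.5,0]]'
python3 - <<'E'
from h import *
im,d=vision.read_camera("side"); cv2.imwrite("pics/m3.png",cv2.resize(im[170:300,170:370,::-1],None,fx=3,fy=3))
E
```

```text
time: 5.72
tool_pos: [0.4242, -0.2646, 0.268]
tool_rot: [-3.141, -0.002, 1.401]
contact_force: [2.9, 3.4, 0.3]
opening: 0.0004
grip_force: 2.0
```

View pics/m3.png

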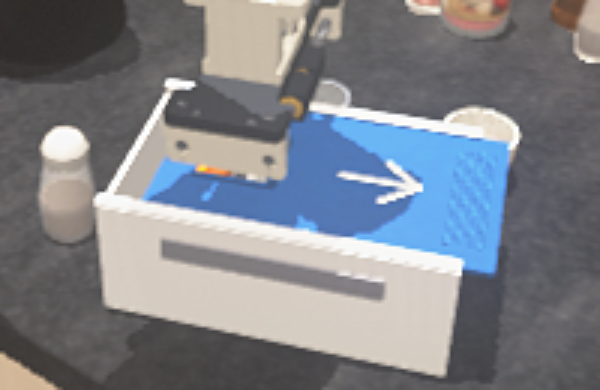

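The lid is sliding (rear edge at (500,270), overhanging), and the finger has left the button. The box has not moved. I'll carry on to near the stop.

```bash
python3 -m crank '[[-1,-4,0,-0.5,0],[-1,-11,0,-1,0],[-1,-18,0,-1,0],[-1,-26,0,-1,0],[-1,-34,0,-1,0],[-1,-42,0,-1,0],[-1,-50,0,-1,0],[-1,-58,0,-1,0],[-1,-66,0,-1,0],[-1,-73,0,-1,0],[-1,-79,0,-1,0],[-1,-83,0,-1,0]]'
python3 -m crank '[[-1,-2,0,0,0],[-1,-4,0,0,0],[-1,-6,0,0,0],[-1,-7,0,0,0],[-1,-8,0,0,0],[-1,-9,0,0,0],[-1,-9,0,0,0]]'
```

```text
time: 6.77
tool_pos: [0.4098, -0.3479, 0.2694]
tool_rot: [-3.141, 0.0, 1.401]
contact_force: [-0.1, 0.8, -0.7]
opening: 0.0005
grip_force: 0.8
time: 7.35
tool_pos: [0.4086, -0.356, 0.2695]
tool_rot: [3.141, 0.0, 1.402]
contact_force: [-1.7, 0.7, -0.2]
opening: 0.0003
grip_force: 0.5
```

```bash
python3 -m crank '[[-1,-0.7,0,0,0],[-1,-1.4,0,0,0],[-1,-2,0,0,0],[-1,-2,0,0,0],[-1,-2,0,0,0]]'
python3 -m crank '[[-1,-0.5,0,0,0],[-1,-1,0,0,0],[-1,-1,0,0,0],[-1,-1,0,0,0]]'
```

```text
time: 7.77
tool_pos: [0.4084, -0.3572, 0.2695]
tool_rot: [-3.142, -0.002, 1.402]
contact_force: [-0.0, 5.9, 2.2]
opening: 0.0002
grip_force: 2.9
time: 8.1
tool_pos: [0.4084, -0.3575, 0.2695]
tool_rot: [-3.141, -0.003, 1.402]
contact_force: [1.2, 9.0, 3.5]
opening: 0.0003
grip_force: 4.6
```

The stop is felt, as force climbs with no motion, at a lid travel of about 119 mm. I'll back off a little, lift straight out and check.

```bash
python3 -m crank '[[-1,2,0,0,0],[-1,5,0,0,0],[-1,6,0,0,0],[-1,6,0,-5,0],[-1,6,0,-15,0],[-1,6,0,-30,0],[-1,6,0,-50,0],[-1,6,0,-70,0],[-1,6,0,-90,0],[-1,6,0,-105,0],[-1,6,0,-110,0],[-1,6,0,-110,0]]'
python3 - <<'E'
from h import *
ims=[]
for n in ("side","scene"):
    im,d=vision.read_camera(n); ims.append(im); np.savez(f"pics/{n}4.npz",im=im,d=d)
    m=mask(im,(8,150,120),(32,255,255)) if n=="side" else mask(im[150:],(8,150,120),(32,255,255)); 
    ct=max(cv2.findContours(m,0,2)[0],key=cv2.contourArea)[:,0]
    if n=="scene": ct=ct+[0,150]
    print(n,"btn",rect(ray(n,ct,.101))[:2])
    m=mask(im,(100,120,60),(125,255,255)); ct=max(cv2.findContours(m,0,2)[0],key=cv2.contourArea)[:,0]
    P=ray(n,ct,.098); x=(P[:,:2]-[.431,-.222])@[-.1691,-.9856]*1000-70; print(n,"lid rear/front box x",x.max().round(1),x.min().round(1))
cv2.imwrite("pics/m4.png",np.hstack([cv2.resize(ims[0][160:310,170:370,::-1],(400,300)),cv2.resize(ims[1][170:340,150:350,::-1],(353,300))]))
E
```

```text
time: 9.1
tool_pos: [0.4091, -0.3532, 0.3814]
tool_rot: [3.139, 0.003, 1.402]
contact_force: [0.3, -0.7, 0.4]
opening: 0.0005
grip_force: 0.0
side btn ((422.2095947265625, -223.78721618652344), (48.53871154785156, 58.79710006713867))
side lid rear/front box x 234.3 -15.5
scene btn ((429.7663879394531, -226.91343688964844), (57.746822357177734, 48.77394485473633))
scene lid rear/front box x 235.6 -1.7
```

View pics/m4.png

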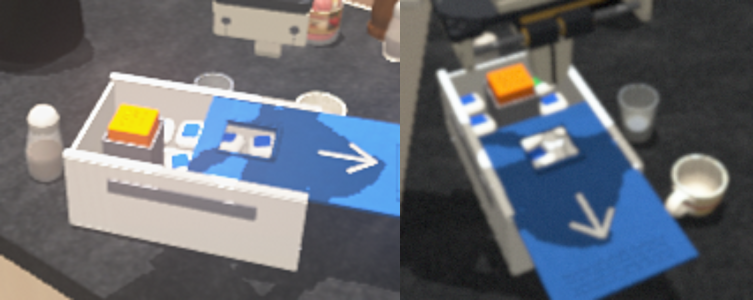

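The lid's rear edge is at box x of about 234–235 mm, and 234 is fully open. The button stands up in front of the lid at (133,122), and the glass, cup, shaker and box are in place. I'll lift clear and hand in.

```bash
python3 -m crank '[[-1,0,0,-10,0],[-1,0,0,-25,0],[-1,0,0,-40,0],[-1,0,0,-50,0],[-1,0,0,-50,0],[-1,0,0,-50,0],[-1,0,0,-50,0]]'
python3 -c "from cell import ticket; print(ticket.hand_in())"
```

```text
time: 9.78
tool_pos: [0.4089, -0.3528, 0.4285]
tool_rot: [-3.14, -0.001, 1.402]
contact_force: [1.3, 0.1, 0.3]
opening: 0.0008
grip_force: 0.0
the job is handed in; nothing more can be done
None
```

The job is handed in after 9.8 s: the button was pressed to its stop and the lid slid fully open against its stop, the button has sprung up in front of it, the hand is clear, and in the last pictures the box, glass, shaker and cup stood where they were.

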